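# Rock the saddle angle gauge round the sign tube to its set mark and hold it

### The job

Pick up the saddle angle gauge by its stem and set it astride the bare middle of the horizontal tube, upright and with both faces of its V on the tube. Then rock it round the tube until its swinging pointer comes to rest on the little mark tab inside the dial. Press only lightly, leave the other things on the bench alone, and finish while still holding the gauge there, seated on the tube: do not let go.

Things in the scene. Friction and masses are not known exactly. Their poses are not given: they have to be found in the camera images.
- gauge: Aluminium saddle angle gauge, loose, 0.3-0.45 kg, upright on two feet. Origin: underside centre; z up, x square to the dial. Inverted 90-degree V saddle, 44 mm long (x), 92 mm over the feet (y), inner apex 36 mm up; above it a round dial case, 88 mm diameter, 18 mm thick, alike on both faces, centre 88 mm up; on top the grip stem, 20 mm (x) by 24 mm (y), 132 to 162 mm up. Falls if let go tilted.
- saddle_centre (a point): Point on the gauge, midway along the saddle, 2 mm above its origin: where the tube's axis lies when both V faces rest on the tube.
- stem_top (a point): Centre of the top face of the gauge's grip stem, 162 mm above the feet.
- pointer (a joint): Angle (rad) of the freely swinging black needle about the gauge's x through the dial centre. A damped pendulum that hangs plumb and settles in about 1 s: 0 with the gauge upright; leaning the stem towards the gauge's +y by a makes it read +a.
- mark (a joint): Angle of the mark tab in the dial (rad), same axis, zero and sense as the pointer. It differs every time (0.28 to 0.52) and stays put by friction. The pointer is on the mark when both joints read the same.
- pointer_tip (a point): Tip of the needle, 38 mm from the dial centre, inside the recessed dial (it cannot be touched; seen from both faces).
- mark_tab (a point): The mark: a black tab 7 mm square inside the dial's rim on its lower arc; this point is its middle, 38 mm from the dial centre. It lies on the gauge's +y side of the bottom; to bring the pointer to it, lean the stem towards that same side.
- tube_rig: Fixed level steel tube, 48 mm diameter, 300 mm long, in two grey V-block stands (70 mm high, 100 mm wide) near its ends. Origin on the bench under its middle; x along the tube, z up. Two welded collars, 60 mm diameter, 12 mm wide, 85 mm either side of the middle: the bare middle between them is 158 mm long.
- tube_mid (a point): Middle of the tube on its axis, 75 mm above the bench; x along the tube.
- rivet_jar: Bystander: clear jar with a white cap, 64 mm in diameter, 75 mm high; origin at its base centre.
- tape_roll: Bystander: black roll lying flat, 90 mm in diameter, 24 mm high; origin at its base centre.
- offcut: Bystander: aluminium channel offcut 110 x 30 x 30 mm; origin at its base centre.

How it is judged (in metres and radians):
On the way:
1. the held gauge sits upright astride the bare middle of the tube (y of saddle_centre in the frame of tube_mid between -0.005 and 0.005 m and z of saddle_centre in the frame of tube_mid between -0.005 and 0.005 m and x of saddle_centre in the frame of tube_mid between -0.06 and 0.06 m and angle between the x axis of gauge and the x axis of tube_rig, either way round below 0.12 rad and contact force between gauge and tube_rig above 0.3 N and contact force between gauge and the fingers above 2 N and angle between gauge's own z axis and vertical below 0.15 rad), for 0.3 s.
At the end, for the whole second after the job is handed in: Still gripped (over 2 N); saddle seated on the bare tube: its centre within 5 mm of the tube axis up and sideways and 60 mm of the middle, in line to 0.12 rad, touching (over 0.3 N); gauge and pointer at rest, pointer tip within 3.5 mm of the middle of the mark tab (y of saddle_centre in the frame of tube_mid between -0.005 and 0.005 m and z of saddle_centre in the frame of tube_mid between -0.005 and 0.005 m and x of saddle_centre in the frame of tube_mid between -0.06 and 0.06 m and angle between the x axis of gauge and the x axis of tube_rig, either way round below 0.12 rad and contact force between gauge and tube_rig above 0.3 N and contact force between gauge and the fingers above 2 N and distance between pointer_tip and mark_tab below 0.0035 m and velocity of joint pointer between -0.3 and 0.3 rad/s and linear speed of gauge below 0.02 m/s); the arm keeps its last pose, push and grip.
It fails at once if the gauge is pressed or knocked hard on the tube (over 40 N) (contact force between gauge and tube_rig above 40 N).
It fails at once if the rivet jar is disturbed (moved over 20 mm) (distance of rivet_jar from where it was at the start of the episode above 0.02 m).
It fails at once if the tape roll is disturbed (moved over 20 mm) (distance of tape_roll from where it was at the start of the episode above 0.02 m).
It fails at once if the offcut is disturbed (moved over 20 mm) (distance of offcut from where it was at the start of the episode above 0.02 m).
It also fails if it takes over 48 s, if anything falls off the work surface, if the arm or the gripper's body presses on something with over 40 N, if the wrist force passes 120 N, or if a joint passes its speed limit or range.

### The arm

A 6-joint arm with a two-finger parallel gripper is mounted at the origin on the work surface. World frame = base frame: x ahead of the robot, y to its left, z up, the work surface at z = 0. Lengths are in m, angles in degrees, forces in N, time in s.
With the tool pointing down it reaches from about 0.25 to 0.725 m from the base axis. Payload 9.7 kg.
Tool frame: the origin (TCP) lies between the finger pads; the fingertips stand 25 mm ahead of it and the grasp point (between the pads) lies 6 mm ahead of it; z points along the fingers, y is the line along which they close (so a half turn about z gives the same grasp; the last joint's range is limited). The gripper opens to 85 mm and grips with 20 to 120 N. Pads are 22 mm wide; open, the fingers measure 114 mm over their backs; the gripper's body (76 mm by 85 mm) begins 54 mm behind the grasp point. The pads swing forward as they close: fully open they stand 13 mm farther back than shut.
Start: joints at [-75.229, 4.979, 10.078, 95.1, 0, 90], TCP at [0.14, -0.532, 0.256] pointing down, gripper open.
Joint ranges: [-179.16, 179.16], [-48.56, 103.87], [-65.8, 70.77], [-126.05, 130.52], [-82.76, 87.17], [-180, 180]. Speed limits (degrees/s): [127.2, 127.2, 147.25, 180, 180, 180].

### API

Orientations are given as [roll, pitch, yaw] about the fixed x, y, z axes, in that order (R = Rz(yaw) Ry(pitch) Rx(roll)).
In Python, from workcell import bot, vision, monitor gives the robot as it stands (bot), with the cameras (vision) and the readings (monitor).
- The arm moves only by the shell command python3 drive.py FILE [FORCE], which reads ROWS from the file FILE. ROWS is a JSON list that holds a single list of rows (three levels of brackets), with 1 to 5 rows, each of 5 numbers: dx, dy, dz in m, then a turn about the tool's z in degrees, then the finger opening in m; each row is the pose to reach, as a shift and turn from the pose commanded when the command began, along the tool's axes at that moment; what a row does not reach only later rows make up. A row lasts 1/12 s, in which the tool goes at most 0.0417 m and 7.16 degrees, less where a joint would pass 70% of its speed; a pose out of reach is approached as far as the arm can. The fingers move at their own pace and stop on an object; FORCE is the grip in N (left out, the last holds). Time passes only in rows, so rows that do not move let the fingers close. It prints the time, the measured TCP pose, the force, the opening and the grip force at its end. Input that does not fit is refused with a message, and nothing moves.
- monitor.get_obs(): the state, without advancing time (a new reading comes with each control period).
- vision.camera(name): name is "scene" or "top"; returns the picture (400x640x3 uint8, blue, green, red); there is no depth.
- vision.camera_info(name): a dict with "mtx" (3x3 intrinsics, pixels), "extrinsics" (4x4, takes a point from camera to world coordinates). Camera axes: x right, y down, z forward; pixel columns grow to the right and rows downward; lengths in m; the calibration is good to about 2 mm. A picture is of the moment at which its call begins. camera_info takes no time and is no camera call.
- bot.job_done(): hands the job in; it is judged then, once.
The state is a dict: "time": time; "q": joint angles; "qd": joint speeds; "joint_efforts": joint torques, N m; "ee_pos": TCP position; "tcp_rot": TCP orientation; "wrist_force": force on the tool from outside, world axes, zero at the start; "torque": the same for the moment, N m; "opening": finger opening in m; "grasp_force": force on a finger pad.
Only numpy, scipy, OpenCV 4.12 (cv2) and the standard library are available. Lean on these libraries where they do the work, as an engineer would, in place of code of your own. Each camera call takes 0.05 s, during which the arm holds its last target. There are 200 camera calls.

## Working session

There is one attempt and no reset: what is moved stays moved. The work goes in short steps, Python scripts to look and compute and a shell command to move; the robot and the scene stay as the last step left them, time stands still between calls to the robot, and variables do not carry over. Pictures are saved under pics/ and viewed, at most 10 in all, crops included, and the job is handed in when it is done.

```bash
ls; mkdir -p pics
python3 - <<'E'
from workcell import bot, vision, monitor
import cv2,numpy as np
np.set_printoptions(precision=4,suppress=True)
for n in("scene","top"):
    cv2.imwrite(f"pics/{n}0.png",vision.camera(n)); i=vision.camera_info(n); print(i["mtx"],i["extrinsics"])
print(monitor.get_obs())
E
```

```text
drive.py
pics
workcell.py
[[412.4516   0.     320.8342]
 [  0.     412.4516 201.5635]
 [  0.       0.       1.    ]] [[ 0.2592  0.6676 -0.6979  1.4806]
 [ 0.9658 -0.1773  0.189  -0.2185]
 [ 0.0024 -0.7231 -0.6908  0.9772]
 [ 0.      0.      0.      1.    ]]
[[380.7186   0.     325.817 ]
 [  0.     380.7186 197.6506]
 [  0.       0.       1.    ]] [[ 0.0086 -0.9989  0.0469  0.5456]
 [-0.9998 -0.0094 -0.0175  0.0165]
 [ 0.0179 -0.0467 -0.9987  1.3453]
 [ 0.      0.      0.      1.    ]]
{'time': 0.1, 'q': array([-75.2293,   5.0075,  10.0397,  95.0991,   0.0025,  89.9998]), 'qd': array([ 0.0022, -0.083 ,  0.176 , -0.0019,  0.0444,  0.067 ]), 'joint_efforts': array([ -0.0031, -52.1559,  46.5656,   0.016 ,  -0.0001,   0.    ]), 'ee_pos': array([ 0.1402, -0.5317,  0.2557]), 'tcp_rot': array([-179.9331,   -0.0025,   14.7709]), 'wrist_force': array([ 0.3444, -0.0899, -0.2   ]), 'torque': array([ 0.0057, -0.0482,  0.03  ]), 'grasp_force': 0.0, 'opening': 0.08539766130794967}
```

View pics/scene0.png

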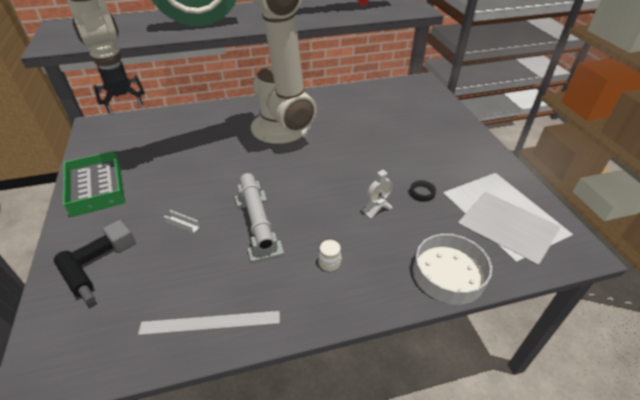

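View pics/top0.png

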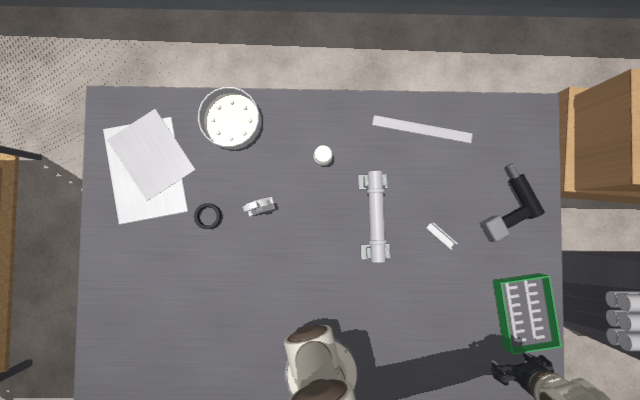

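The scene view shows the gauge near (379,195), with the tube between (250,180) and (265,245). In the top view the gauge is near (260,207), the tube runs (376,172) to (378,260), the jar is at (323,156) and the tape at (208,215). I'll enlarge the gauge and tube next.

```bash
cat > h.py <<'E'
from workcell import bot, vision, monitor
import cv2,numpy as np
np.set_printoptions(precision=4,suppress=True)
def ray(n,u,v):
    i=vision.camera_info(n);E=np.array(i["extrinsics"]);d=np.linalg.solve(np.array(i["mtx"]),[u,v,1.])
    return E[:3,3],E[:3,:3]@d
def onz(n,u,v,z):
    o,d=ray(n,u,v);return o+d*(z-o[2])/d[2]
def proj(n,p):
    i=vision.camera_info(n);E=np.linalg.inv(np.array(i["extrinsics"]));c=np.array(i["mtx"])@(E[:3,:3]@np.array(p)+E[:3,3]);return c[:2]/c[2]
def tri(a,b):
    A=np.zeros((3,3));B=np.zeros(3);L=[]
    for n,u,v in(a,b):
        o,d=ray(n,u,v);d=d/np.linalg.norm(d);P=np.eye(3)-np.outer(d,d);A+=P;B+=P@o;L.append((o,P))
    x=np.linalg.solve(A,B);return x,[np.linalg.norm(P@(x-o)) for o,P in L]
E
python3 - <<'E'
from h import *
t=cv2.imread('pics/top0.png');s=cv2.imread('pics/scene0.png')
f=lambda im,x,y,w,h,k:cv2.resize(im[y:y+h,x:x+w],None,fx=k,fy=k,interpolation=cv2.INTER_CUBIC)
a=f(t,235,185,50,40,8);b=f(s,355,165,50,60,8);c=f(t,350,160,50,110,5)
H=550;o=np.zeros((H,800,3),np.uint8)
o[:320,:400]=a;o[:480,400:800]=b
cv2.imwrite('pics/c1.png',o)
g=cv2.cvtColor(t,cv2.COLOR_BGR2GRAY)
m=(cv2.GaussianBlur(g,(1,1),0)>110).astype(np.uint8)
n,l,st,ce=cv2.connectedComponentsWithStats(m)
for i in range(1,n):
    if st[i,4]>30 and 230<ce[i,0]<460 and 130<ce[i,1]<280:print(st[i],ce[i])
# tube middle part edges
for v in (200,210,216,222,235): print(v,g[v,360:395])
E
```

```text
[     0     35    640    365 173460] [309.8747 205.7498]
200 [120 120 120 120 119 120 121 120 117 152 178 192 200 205 215 232 231 222
 211 202 192 181 161 133 122 122 122 121 122 122 123 123 123 122 122]
210 [120 121 122 122 121 121 121 120 120 142 170 186 197 203 209 225 231 225
 215 206 197 186 172 124 112 122 121 121 120 120 120 120 121 121 119]
216 [121 120 120 121 121 121 121 121 120 129 163 184 195 201 206 220 232 228
 218 208 197 189 176 140 121 122 122 122 121 122 122 121 122 121 121]
222 [120 121 121 120 120 121 120 120 120 119 155 180 193 200 206 216 231 230
 220 210 201 192 180 161 132 121 120 120 119 120 119 120 120 121 120]
235 [122 122 122 121 121 122 122 121 121 121 142 170 187 198 203 208 222 228
 223 214 206 197 187 172 125 111 120 120 121 121 120 120 120 120 121]
```

View pics/c1.png

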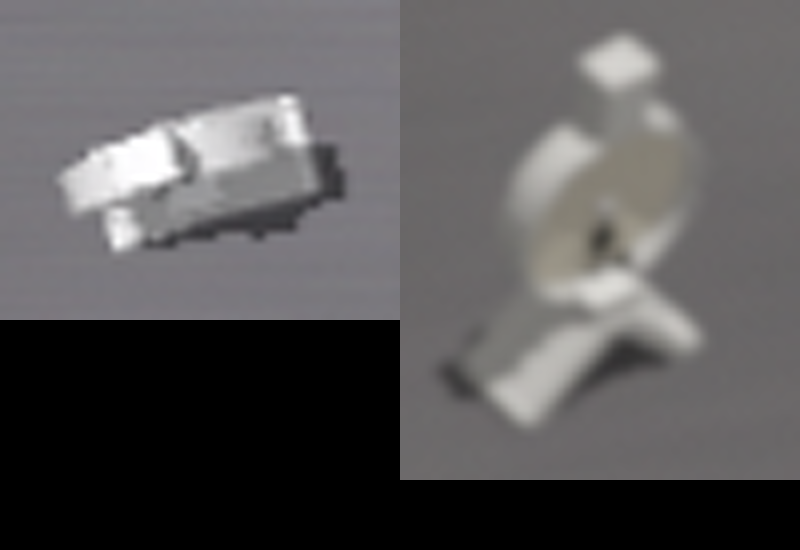

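Run:
```python
from h import *
p=onz("scene",382.5,172.6,.162);print("stem",p,proj("top",p),(proj("top",p)-[235,185])*8)
# scale check dx per px
print(onz("scene",383.5,172.6,.162)-p,onz("scene",382.5,173.6,.162)-p)
# feet scene corners crop (530,425)->, (695,350), (445,375)
for c in((530,425),(700,345),(492,390)): print(c,onz("scene",355+(c[0]-400)/8,165+c[1]/8,0.0))
for c in((110,248),(135,250),(320,190),(305,110),(325,185)): print(c,onz("top",235+c[0]/8,185+c[1]/8,0.0))
# tube: column halfmax edges
t=cv2.cvtColor(cv2.imread('pics/top0.png'),cv2.COLOR_BGR2GRAY).astype(float)
for v in(195,205,216,227,237):
    r=t[v];th=145
    a=next(x for x in range(362,376) if r[x]>th);a=a-(r[a]-th)/(r[a]-r[a-1])
    b=next(x for x in range(392,376,-1) if r[x]>th);b=b+(r[b]-th)/(r[b]-r[b+1])
    A=onz("top",a,v,.075);B=onz("top",b,v,.075);print(v,a,b,(A+B)/2,np.linalg.norm(A-B))
im=cv2.imread('pics/top0.png')[160:272,350:404]
s=cv2.imread('pics/scene0.png')[165:265,225:290]
o=np.zeros((600,800,3),np.uint8);a=cv2.resize(im,None,fx=5,fy=5,interpolation=2);b=cv2.resize(s,None,fx=6,fy=6,interpolation=2)
o[:a.shape[0],:a.shape[1]]=a;o[:600,400:790]=b;cv2.imwrite('pics/c2.png',o)
```

```text
stem [0.5808 0.2224 0.162 ] [252.6605 203.5522] [141.2837 148.4173]
[ 0.0008  0.003  -0.    ] [ 0.0045 -0.0018  0.    ]
(530, 425) [0.6122 0.1889 0.    ]
(700, 345) [0.5864 0.2745 0.    ]
(492, 390) [0.589  0.1806 0.    ]
(110, 248) [0.5416 0.2635 0.    ]
(135, 250) [0.5409 0.2525 0.    ]
(320, 190) [0.568  0.1718 0.    ]
(305, 110) [0.6032 0.1789 0.    ]
(325, 185) [0.5702 0.1696 0.    ]
195 368.890625 382.2037037037037 [ 0.6157 -0.1723  0.075 ] 0.04470795503029443
205 368.9032258064516 382.65714285714284 [ 0.5822 -0.1731  0.075 ] 0.04613237539670155
216 369.47058823529414 382.8611111111111 [ 0.5455 -0.1745  0.075 ] 0.04485424053840002
227 369.84375 383.54545454545456 [ 0.5089 -0.1764  0.075 ] 0.04583675319261843
237 369.6578947368421 383.60869565217394 [ 0.4756 -0.1762  0.075 ] 0.046612437300854286
```

View pics/c2.png

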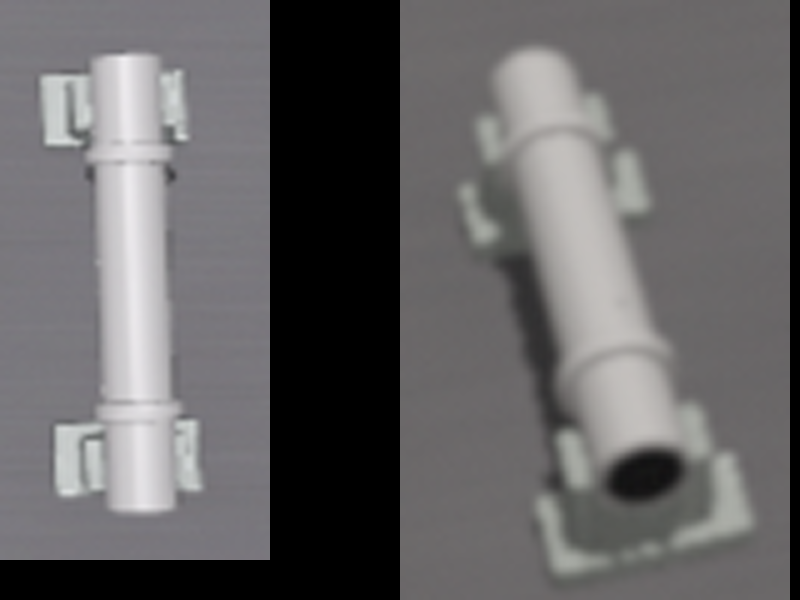

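The crops show the tube with collars near rows 191 and 242 in the top view. That puts its middle at about (0.544, -0.1745) with yaw about 1.7°. The gauge stem top is at scene pixel (382.5,172.6), about (0.580, 0.222), with gauge yaw about 17°. The feet measure 89 mm apart, against 92 mm given.

```bash
cat >> h.py <<'E'
def to(x,y,z,yaw):
    o=monitor.get_obs();from_=o["ee_pos"];w=np.radians(o["tcp_rot"][2]);d=np.array([x,y,z])-from_
    dy=(yaw-o["tcp_rot"][2]+180)%360-180
    print("rel dx %.4f dy %.4f dz %.4f turn %.1f"%(d[0]*np.cos(w)+d[1]*np.sin(w),d[0]*np.sin(w)-d[1]*np.cos(w),-d[2],-dy))
E
python3 - <<'E'
from h import *
to(.58,.222,.256,107)
E
echo '[[[0.208,-0.152,0,-23,0.085],[0.208,-0.152,0,-23,0.085],[0.208,-0.152,0,-23,0.085],[0.208,-0.152,0,-23,0.085],[0.208,-0.152,0,-23,0.085]]]' > next.json && python3 drive.py next.json
python3 -c "
from h import *
to(.58,.222,.256,107)"
```

```text
rel dx 0.6174 dy -0.6166 dz -0.0003 turn -92.2
time: 0.52
ee_pos: [0.2721, -0.3684, 0.256]
tcp_rot: [-180.0, -0.0, 37.9]
wrist_force: [1.4, 0.3, 0.5]
opening: 0.0852
grasp_force: 0.0
rel dx 0.6054 dy -0.2772 dz -0.0000 turn -69.1
```

```bash
echo '[[[0.189,-0.087,0,-23,0.085],[0.189,-0.087,0,-23,0.085],[0.189,-0.087,0,-23,0.085],[0.189,-0.087,0,-23,0.085],[0.189,-0.087,0,-23,0.085]]]' > next.json && python3 drive.py next.json >/dev/null
echo '[[[0.208,-0.006,0,-23,0.085],[0.208,-0.006,0,-23,0.085],[0.208,-0.006,0,-23,0.085],[0.208,-0.006,0,-23,0.085],[0.208,-0.006,0,-23,0.085]]]' > next.json && python3 drive.py next.json 
python3 -c "
from h import *
to(.58,.222,.256,107)"
```

```text
time: 1.35
ee_pos: [0.4643, 0.0011, 0.2562]
tcp_rot: [180.0, 0.0, 83.9]
wrist_force: [0.9, -1.0, 0.8]
opening: 0.0848
grasp_force: 0.0
rel dx 0.2319 dy 0.0916 dz 0.0002 turn -23.1
```

```bash
echo '[[[0.232,0.092,0,-23,0.085],[0.232,0.092,0,-23,0.085],[0.232,0.092,0,-23,0.085],[0.232,0.092,0,-23,0.085],[0.232,0.092,0,-23,0.085]]]' > next.json && python3 drive.py next.json >/dev/null
echo '[[[0.038,0.015,0,0,0.085],[0.038,0.015,0,0,0.085],[0.038,0.015,0,0,0.085]]]' > next.json && python3 drive.py next.json 
python3 -c "
from h import *
to(.58,.222,.256,107)
for n in ('top','scene'): cv2.imwrite(f'pics/{n}1.png',vision.camera(n))
t=cv2.imread('pics/top1.png')[180:230,220:290];s=cv2.imread('pics/scene1.png')[120:225,350:420]
o=np.zeros((600,800,3),np.uint8);o[:250,:350]=cv2.resize(t,None,fx=5,fy=5,interpolation=2);o[:525,400:750]=cv2.resize(s,None,fx=5,fy=5,interpolation=2);cv2.imwrite('pics/c3.png',o)"
```

```text
time: 2.02
ee_pos: [0.5645, 0.2258, 0.2548]
tcp_rot: [-179.9, 0.0, 107.0]
wrist_force: [-1.1, 0.1, 0.6]
opening: 0.085
grasp_force: 0.0
rel dx -0.0082 dy 0.0137 dz -0.0012 turn -0.0
```

View pics/c3.png

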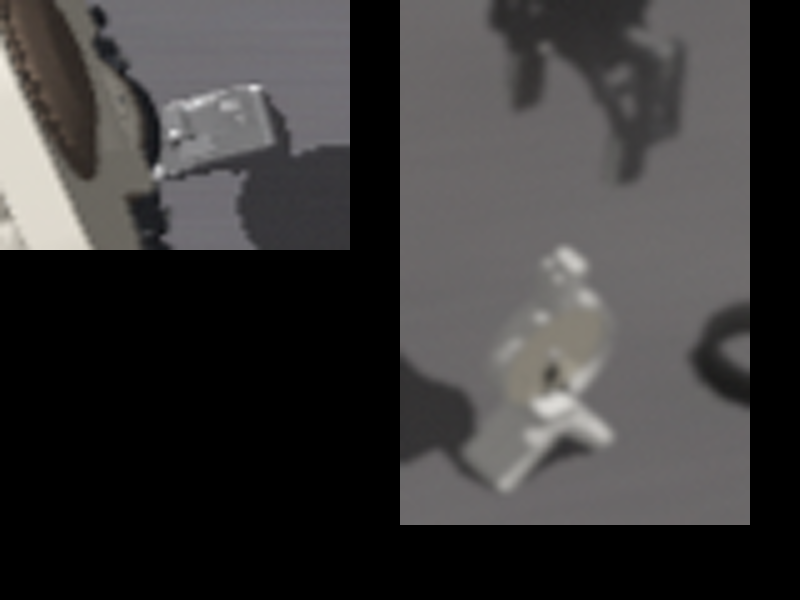

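The fingers hang above and straddle the stem, with the gauge undisturbed. I'll correct sideways, descend and close lightly.

```bash
echo '[[[-0.008,0.0137,0,0,0.085],[-0.008,0.0137,0.03,0,0.085],[-0.008,0.0137,0.06,0,0.085],[-0.008,0.0137,0.097,0,0.085],[-0.008,0.0137,0.097,0,0.085]]]' > next.json && python3 drive.py next.json >/dev/null
echo '[[[0,0,0,0,0.085],[0,0,0,0,0.01],[0,0,0,0,0.01],[0,0,0,0,0.01],[0,0,0,0,0.01]]]' > next.json && python3 drive.py next.json 25
echo '[[[0,0,0,0,0.01],[0,0,0,0,0.01],[0,0,0,0,0.01],[0,0,0,0,0.01],[0,0,0,0,0.01]]]' > next.json && python3 drive.py next.json 25
python3 -c "
from h import *
cv2.imwrite('pics/scene2.png',vision.camera('scene'))"
```

```text
time: 2.95
ee_pos: [0.5809, 0.2203, 0.1613]
tcp_rot: [179.8, -0.0, 106.8]
wrist_force: [-0.5, -0.2, 1.0]
opening: 0.038
grasp_force: 0.0
time: 3.37
ee_pos: [0.58, 0.2201, 0.1601]
tcp_rot: [180.0, -0.0, 106.8]
wrist_force: [-3.4, -0.6, 5.8]
opening: 0.0198
grasp_force: 25.5
```

```bash
echo '[[[0,0,-0.02,0,0.01],[0,0,-0.05,0,0.01],[0,0,-0.09,0,0.01],[0,0,-0.13,0,0.01],[0,0,-0.16,0,0.01]]]' > next.json && python3 drive.py next.json 40
python3 -c "
from h import *
to(.544,-.1745,.315,91.7)"
```

```text
time: 3.83
ee_pos: [0.5798, 0.2201, 0.3223]
tcp_rot: [179.9, -0.0, 106.8]
wrist_force: [0.9, 0.0, -2.7]
opening: 0.019
grasp_force: 41.1
rel dx -0.3674 dy -0.1482 dz 0.0073 turn 15.1
```

```bash
echo '[[[-0.020,-0.008,0,0,0.01],[-0.045,-0.018,0,0,0.01],[-0.075,-0.030,0,0,0.01],[-0.105,-0.042,0,0,0.01],[-0.135,-0.054,0,0,0.01]]]' > next.json && python3 drive.py next.json >/dev/null
echo '[[[-0.03,-0.012,0,0,0.01],[-0.06,-0.024,0,0,0.01],[-0.09,-0.036,0,0,0.01],[-0.12,-0.048,0,0,0.01],[-0.15,-0.06,0,0,0.01]]]' > next.json && python3 drive.py next.json >/dev/null
echo '[[[-0.025,-0.010,0,3,0.01],[-0.047,-0.019,0,6,0.01],[-0.065,-0.026,0,9,0.01],[-0.077,-0.031,0,12,0.01],[-0.082,-0.034,0,15,0.01]]]' > next.json && python3 drive.py next.json
echo '[[[0,0,0,0,0.01],[0,0,0,0,0.01],[0,0,0,0,0.01],[0,0,0,0,0.01],[0,0,0,0,0.01]]]' > next.json && python3 drive.py next.json
python3 -c "
from h import *
to(.544,-.1745,.315,91.7)
for n in ('top','scene'): cv2.imwrite(f'pics/{n}3.png',vision.camera(n))
t=cv2.imread('pics/top3.png')[160:272,340:410];s=cv2.imread('pics/scene3.png')[110:230,215:300]
o=np.zeros((600,800,3),np.uint8);o[:560,:350]=cv2.resize(t,None,fx=5,fy=5,interpolation=2);o[:600,365:790]=cv2.resize(s,None,fx=5,fy=5,interpolation=2);cv2.imwrite('pics/c4.png',o)"
```

```text
time: 5.08
ee_pos: [0.5441, -0.1758, 0.3186]
tcp_rot: [-179.9, 0.0, 91.5]
wrist_force: [-0.4, 0.9, -2.7]
opening: 0.0192
grasp_force: 40.8
time: 5.5
ee_pos: [0.5445, -0.1734, 0.3193]
tcp_rot: [180.0, -0.0, 91.9]
wrist_force: [-0.1, -0.3, -3.0]
opening: 0.0193
grasp_force: 40.8
rel dx -0.0011 dy -0.0005 dz 0.0043 turn 0.2
```

View pics/c4.png

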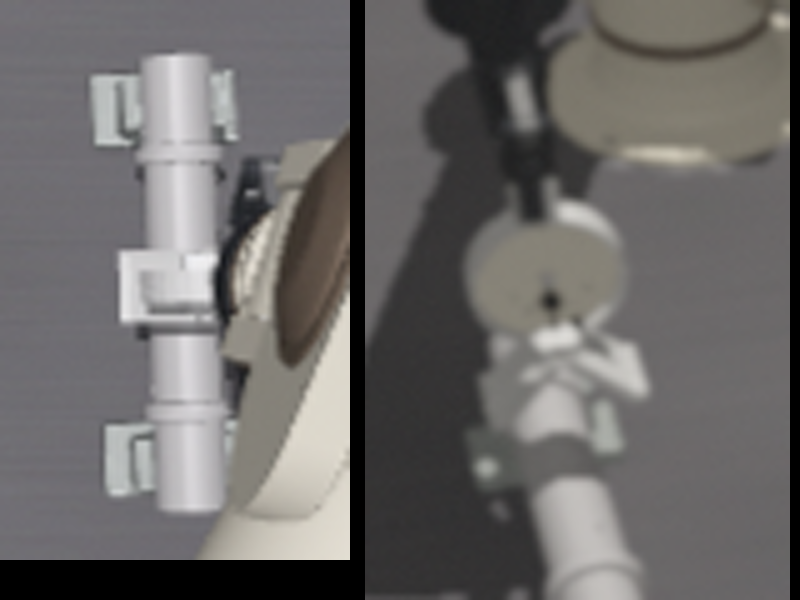

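The gauge hangs upright above the tube. In the scene crop the needle points down at about (549,300) and the tab sits right of the bottom at about (578,322), which is world +y. The stem therefore has to lean towards +y.

Run:
```python
from h import *
t=cv2.cvtColor(cv2.imread('pics/top3.png'),cv2.COLOR_BGR2GRAY).astype(float)
for v in(212,214,216,218,220,222): print(v,t[v,358:390].astype(int))
print("L edge",onz("top",364,216,.161),onz("top",363.5,218,.161))
print("scene R foot tip",onz("scene",271.6,188.5,.16))
c=np.array([.5445,-.1734,.159])
for p in ((.009,0,.088),(.009,0,.05),(.009,.0148,.053),(.022,.046,0),(.022,-.046,0)): 
    q=proj("scene",c+np.array(p));print(p,q,(q-[215,110])*5+[365,0])
```

```text
212 [111 111 111 111 110 137 214 219 208 206 206 206 206 206 206 207 206 207
 184 223 236 237 236 234 216 142  32  45  59 115 147 173]
214 [111 110 110 110 110 118 211 222 211 197 173 174 183 192 195 203 206 209
 210 215 224 226 224 203 134  46  32  60  94 163 156 200]
216 [109 109 111 109 109 112 211 223 211 196 164 165 180 191 194 204 206 212
 215 215 220 223 222 193 116  33  33  56 112 188 180 205]
218 [112 111 110 110 109 114 211 222 209 205 172 172 180 189 192 203 207 210
 215 214 218 222 222 214 147  33  33  53  97 176 172 187]
220 [110 110 111 111 110 113 212 223 210 205 185 157 153 164 166 174 177 168
 164 164 174 178 177 178 128  52  32  51  75 148 138 133]
222 [109 110 109 109 111 114 212 223 210 206 205 161 121 122 121 122 122 122
 118 128 138 140 138 138 133  85  30  35  45  96 159 151]
L edge [ 0.5452 -0.1236  0.161 ] [ 0.539  -0.1221  0.161 ]
scene R foot tip [ 0.5633 -0.1214  0.16  ]
(0.009, 0, 0.088) [250.2381 166.3721] [541.1905 281.8605]
(0.009, 0, 0.05) [251.768  176.7039] [548.8401 333.5193]
(0.009, 0.0148, 0.053) [256.7796 175.0534] [573.8982 325.2669]
(0.022, 0.046, 0) [269.8133 189.7941] [639.0666 398.9706]
(0.022, -0.046, 0) [238.6125 195.2172] [483.0623 426.086 ]
```

```bash
echo '[[[-0.0025,0,0.01,0,0.01],[-0.005,0,0.03,0,0.01],[-0.005,0,0.055,0,0.01],[-0.005,0,0.07,0,0.01],[-0.005,0,0.076,0,0.01]]]' > next.json && python3 drive.py next.json >/dev/null
echo '[[[0,0,0,0,0.01],[0,0,0.001,0,0.01],[0,0,0.002,0,0.01],[0,0,0.003,0,0.01],[0,0,0.003,0,0.01]]]' > next.json && python3 drive.py next.json 25; echo '[[[0,0,0.001,0,0.01],[0,0,0.002,0,0.01],[0,0,0.002,0,0.01]]]' > next.json && python3 drive.py next.json 
python3 -c "
from h import *
print(monitor.get_obs()['ee_pos'])
for n in ('top','scene'): cv2.imwrite(f'pics/{n}4.png',vision.camera(n))
t=cv2.imread('pics/top4.png')[160:272,340:410];s=cv2.imread('pics/scene4.png')[130:250,215:300]
o=np.zeros((600,800,3),np.uint8);o[:560,:350]=cv2.resize(t,None,fx=5,fy=5,interpolation=2);o[:600,365:790]=cv2.resize(s,None,fx=5,fy=5,interpolation=2);cv2.imwrite('pics/c5.png',o)"
```

```text
time: 6.43
ee_pos: [0.5448, -0.1791, 0.241]
tcp_rot: [179.9, 0.0, 91.8]
wrist_force: [-0.3, -0.4, -3.2]
opening: 0.0199
grasp_force: 40.8
time: 6.68
ee_pos: [0.5445, -0.179, 0.2382]
tcp_rot: [-180.0, -0.0, 91.8]
wrist_force: [0.8, 0.6, -1.9]
opening: 0.0193
grasp_force: 40.8
[ 0.5445 -0.179   0.2382]
```

View pics/c5.png

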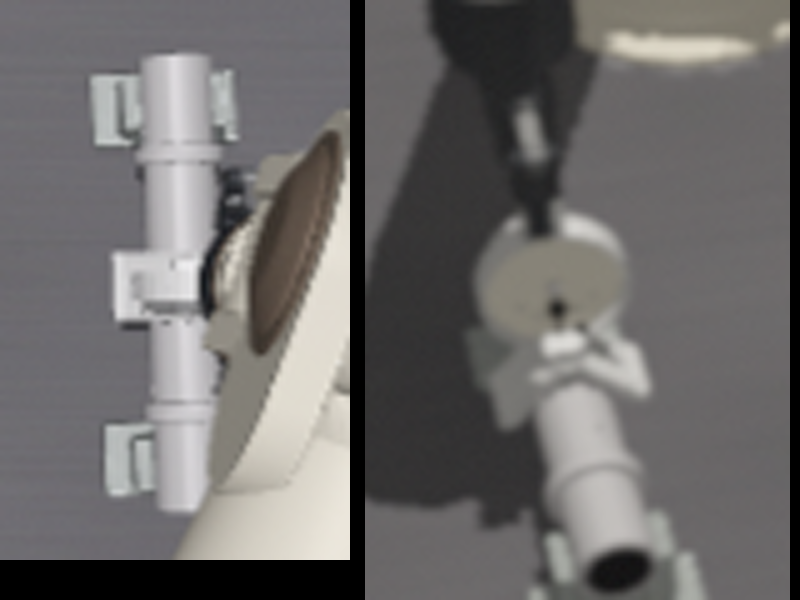

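The gauge is just above the tube or barely touching it, and it is centred. I'll lower it in small steps and watch the force.

```bash
for i in 1; do echo '[[[0,0,0.001,0,0.01],[0,0,0.002,0,0.01],[0,0,0.002,0,0.01]]]' > next.json && python3 drive.py next.json 22; done;  python3 -c "
from h import *
for v in (-.175,): pass
for u in (362.3,362.6,363): print(onz('top',u,217,.076))"
```

```text
time: 7.03
ee_pos: [0.5444, -0.179, 0.236]
tcp_rot: [-180.0, -0.0, 91.8]
wrist_force: [-0.0, -0.1, -3.0]
opening: 0.0195
grasp_force: 40.8
[ 0.5418 -0.128   0.076 ]
[ 0.5418 -0.129   0.076 ]
[ 0.5418 -0.1303  0.076 ]
```

```bash
echo '[[[0,0,0.001,0,0.01],[0,0,0.0015,0,0.01],[0,0,0.0015,0,0.01]]]' > next.json && python3 drive.py next.json 22
```

```text
time: 7.28
ee_pos: [0.5445, -0.179, 0.2346]
tcp_rot: [-180.0, -0.0, 91.8]
wrist_force: [-0.4, -0.1, -3.2]
opening: 0.0191
grasp_force: 40.9
```

```bash
echo '[[[0,0,0.001,0,0.01],[0,0,0.0015,0,0.01],[0,0,0.0015,0,0.01]]]' > next.json && python3 drive.py next.json; echo '[[[0,0,0.0007,0,0.01],[0,0,0.0015,0,0.01],[0,0,0.0015,0,0.01]]]' > next.json && python3 drive.py next.json|grep -E 'pos|wrist'
```

```text
time: 7.53
ee_pos: [0.5446, -0.1792, 0.2335]
tcp_rot: [180.0, 0.0, 91.8]
wrist_force: [0.5, -1.3, -1.9]
opening: 0.0191
grasp_force: 41.0
ee_pos: [0.5446, -0.1793, 0.2331]
wrist_force: [-1.0, -0.8, 6.3]
```

Seated: about 9 N on the tube at the expected height of 0.233. I'll hold there, then check.

```bash
echo '[[[0,0,0,0,0.01],[0,0,0,0,0.01],[0,0,0,0,0.01],[0,0,0,0,0.01],[0,0,0,0,0.01]]]' > next.json && python3 drive.py next.json 20
python3 - <<'E'
from h import *
for n in ('top','scene'): cv2.imwrite(f'pics/{n}5.png',vision.camera(n))
g=cv2.cvtColor(cv2.imread('pics/scene5.png'),cv2.COLOR_BGR2GRAY)
c=np.array([.5445,-.1745,.073])
for p in ((.009,0,.088),(.009,0,.05),(.009,.0148,.053),(.009,.019,.055),(.009,.038,.088),(.009,-.038,.088)):print(p,proj("scene",c+np.array(p)))
x,y=240,180
print(g[y:y+26,x:x+28])
E
```

```text
time: 8.2
ee_pos: [0.5447, -0.1793, 0.2331]
tcp_rot: [179.9, 0.1, 91.8]
wrist_force: [-2.2, -1.3, 6.3]
opening: 0.0192
grasp_force: 42.1
(0.009, 0, 0.088) [253.2355 189.1826]
(0.009, 0, 0.05) [254.6296 198.5425]
(0.009, 0.0148, 0.053) [259.4014 196.9577]
(0.009, 0.019, 0.055) [260.7173 196.2301]
(0.009, 0.038, 0.088) [265.9745 186.9889]
(0.009, -0.038, 0.088) [240.3456 191.4023]
[[103 114 117 118 118 119 118 115 114 116 121 125 126 127 127 129 132 134
  133 136 139 147 158 165 162 146 123 108]
 [111 116 117 119 120 122 125 125 126 129 130 131 131 131 131 130 130 131
  130 130 130 132 137 147 154 147 129 113]
 [114 117 119 120 123 127 129 130 131 131 132 131 130 131 132 131 130 130
  131 130 131 129 131 135 140 141 129 115]
 [116 118 120 125 128 130 131 131 130 131 131 131 131 132 131 131 132 131
  131 131 132 131 130 132 134 134 130 119]
 [117 122 124 128 130 131 131 132 131 132 131 132 131 131 131 132 131 131
  131 130 131 131 131 131 131 131 129 118]
 [119 124 127 130 131 131 131 131 131 131 131 131 131 131 131 131 132 131
  131 131 131 131 131 131 131 130 127 118]
 [122 128 130 13
[... 1624 characters left out ...]
 86  86  87  93 101 109 114 116 118 137 175 205 215 216 212 211 209 200
  174 138 117 115 124 146 171 182 179 169]
 [ 86  86  86  91 100 110 116 116 116 126 158 191 205 202 192 182 176 170
  156 145 140 129 117 123 151 178 190 190]
 [ 87  86  90  98 108 113 116 116 116 117 134 159 171 168 158 149 148 150
  156 170 176 165 146 132 142 174 193 200]
 [ 88  92  98 108 114 117 117 117 116 117 122 133 142 147 146 143 147 157
  169 184 192 189 180 166 162 180 195 202]
 [ 92 100 109 114 118 117 117 117 123 132 139 142 148 152 155 151 149 156
  166 179 189 194 194 189 187 192 197 200]
 [ 98 108 114 117 118 117 117 121 137 157 164 162 154 149 147 144 140 139
  145 156 168 180 188 193 195 197 198 201]]
```

The needle shows as the dark streak at column 253, rows 190 to 196. The tab is at about (258,196), which gives an angle of roughly 0.3 to 0.35 rad. I'll rock along the arc about the tube axis (radius 0.152) in stages, watching the force.

```bash
echo '[[[0.005,0,0,0,0.01],[0.0106,0,0,0,0.01],[0.016,0,0.0003,0,0.01],[0.0212,0,0.0008,0,0.01],[0.0212,0,0.0008,0,0.01]]]' > next.json && python3 drive.py next.json
```

```text
time: 8.72
ee_pos: [0.544, -0.157, 0.2317]
tcp_rot: [179.9, 0.0, 91.8]
wrist_force: [-0.4, -1.8, 6.2]
opening: 0.019
grasp_force: 42.5
```

```bash
echo '[[[0.005,0,0.0007,0,0.01],[0.0106,0,0.0015,0,0.01],[0.016,0,0.0026,0,0.01],[0.021,0,0.0038,0,0.01],[0.021,0,0.0038,0,0.01]]]' > next.json && python3 drive.py next.json; echo '[[[0,0,0,0,0.01],[0,0,0,0,0.01],[0,0,0,0,0.01],[0,0,0,0,0.01],[0,0,0,0,0.01]]]' > next.json && python3 drive.py next.json
python3 - <<'E'
from h import *
for n in ('top','scene'): cv2.imwrite(f'pics/{n}6.png',vision.camera(n))
s=cv2.imread('pics/scene6.png')
o=np.zeros((600,800,3),np.uint8);o[:600,:500]=cv2.resize(s[165:225,230:280],None,fx=10,fy=10,interpolation=2)
o[:300,500:800]=cv2.resize(cv2.imread('pics/top6.png')[190:240,345:395],None,fx=6,fy=6,interpolation=2);cv2.imwrite('pics/c6.png',o)
E
```

```text
time: 9.13
ee_pos: [0.5433, -0.1357, 0.2273]
tcp_rot: [180.0, -0.0, 91.8]
wrist_force: [-0.0, 0.1, 5.1]
opening: 0.0194
grasp_force: 42.9
time: 9.55
ee_pos: [0.5433, -0.136, 0.2273]
tcp_rot: [180.0, -0.1, 91.8]
wrist_force: [-1.0, 0.7, 6.1]
opening: 0.0194
grasp_force: 43.0
```

View pics/c6.png

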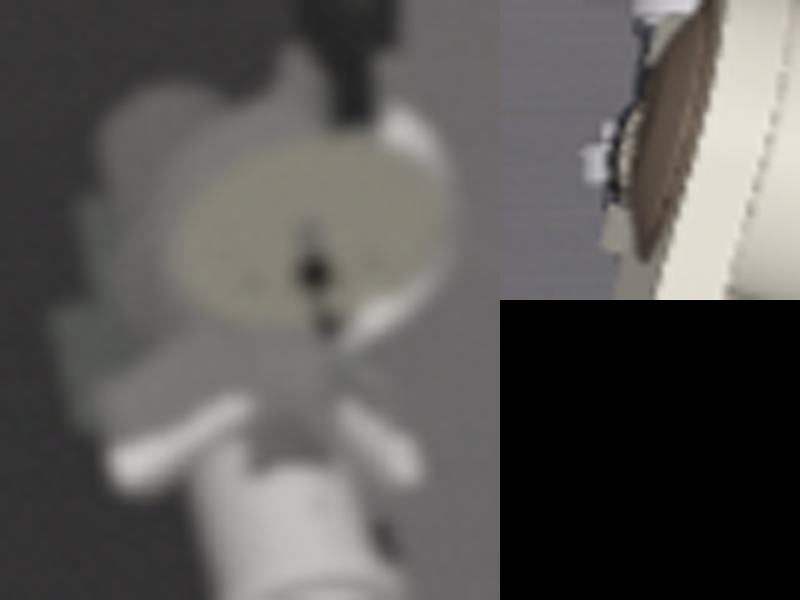

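In the crop the needle's black bob is at (313,270), which is scene pixel (261.3,192.0). The tab is at (328,322), or (262.8,197.2), about 2 mm to +y of plumb. Both views agree on a mark of about 0.345 rad, so I'll lean 0.055 more.

```bash
echo '[[[0.003,0,0.0009,0,0.01],[0.006,0,0.0018,0,0.01],[0.0082,0,0.0025,0,0.01],[0.0082,0,0.0025,0,0.01],[0.0082,0,0.0025,0,0.01]]]' > next.json && python3 drive.py next.json >/dev/null; echo '[[[0,0,0,0,0.01],[0,0,0,0,0.01],[0,0,0,0,0.01],[0,0,0,0,0.01],[0,0,0,0,0.01]]]' > next.json && python3 drive.py next.json;echo '[[[0,0,0,0,0.01],[0,0,0,0,0.01],[0,0,0,0,0.01],[0,0,0,0,0.01],[0,0,0,0,0.01]]]' > next.json && python3 drive.py next.json|grep -E 'time|wrist'
python3 - <<'E'
from h import *
for n in ('top','scene'): cv2.imwrite(f'pics/{n}7.png',vision.camera(n))
s=cv2.imread('pics/scene7.png')
o=np.zeros((600,800,3),np.uint8);o[:600,:500]=cv2.resize(s[165:225,230:280],None,fx=10,fy=10,interpolation=2)
cv2.imwrite('pics/c7.png',o)
def cen(g,x0,x1,y0,y1):
    w=np.clip(112-g[y0:y1,x0:x1].astype(float),0,None);Y,X=np.mgrid[y0:y1,x0:x1];return np.array([(w*X).sum(),(w*Y).sum()])/w.sum()
for k,b,t in((5,(250,258,190,195),(256,260,195,198)),(6,(257,266,189,195),(261,266,196,200))):
    g=cv2.cvtColor(cv2.imread(f'pics/scene{k}.png'),6);B=cen(g,*b);T=cen(g,*t)
    h,v=np.linalg.solve([[.335,.0367],[-.0577,.2463]],T-B);print(k,B,T,h,v)
g=cv2.cvtColor(s,6);print(g[186:203,254:272])
E
```

```text
time: 10.48
ee_pos: [0.543, -0.1281, 0.2249]
tcp_rot: [180.0, -0.0, 91.8]
wrist_force: [0.3, -0.2, 5.8]
opening: 0.0195
grasp_force: 43.2
time: 10.9
wrist_force: [-0.2, 1.0, 5.8]
5 [252.9661 192.5893] [257.8667 196.    ] 12.783502414590028 16.842559378952995
6 [260.9811 191.8816] [262.1148 197.0656] 1.0511991834803625 21.29346856738556
[[131 131 131 131 131 131 130 128 128 128 130 131 131 131 131 131 130 131]
 [131 130 131 132 131 131 128 123 119 124 129 131 131 130 131 131 131 130]
 [131 131 131 131 131 130 126 117 111 117 126 130 131 131 131 131 131 131]
 [129 130 132 132 131 130 127 117 107 111 124 130 132 132 131 131 131 131]
 [127 130 130 131 131 131 125 112  96  97 114 126 130 129 129 130 131 130]
 [129 129 129 129 131 127 115  93  68  68  93 117 128 127 127 128 130 131]
 [130 127 124 126 130 125 107  75  43  44  78 111 127 129 128 130 131 133]
 [130 126 123 127 129 124 107  79  53  53  84 114 128 131 133 134 136 146]
 [131 129 128 129 130 125 117 102  81  78 102 123 130 133 140 149 154 161]
 [130 131 130 131 131 130 126 119  99  89 107 125 130 138 154 168 171 165]
 [126 128 129 129 129 129 129 122 102  83  98 117 127 142 165 176 169 150]
 [119 122 124 124 124 124 124 117  96  71  80 105 122 138 155 158 145 126]
 [115 116 119 120 119 120 120 114  98  80  82 101 119 129 134 127 117 110]
 [115 116 117 119 120 118 119 116 110 102 101 107 112 115 114 110 106 104]
 [117 118 121 121 121 120 121 118 116 111 107 105 104 105 105 105 105 104]
 [120 124 127 125 122 120 120 119 117 112 106 101 100 103 104 105 105 104]
 [127 135 136 128 123 121 119 120 117 111 105 101 102 109 112 109 106 105]]
```

View pics/c7.png

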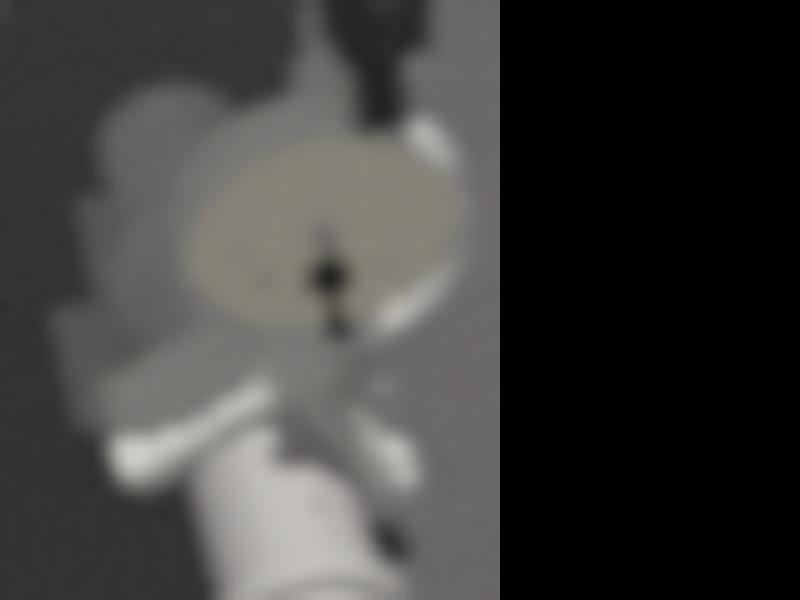

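The bob is at (262.5,192.2) and the tab at (263.4,197.2), which puts the tab within about 0.5 mm of the plumb line. The bob has shifted (9.5,-0.4) px since upright, against (9.9,-0.4) expected for a seated roll. There is about 9 N on the tube and the arm is at rest, so I'm handing in.

```bash
python3 -c "
from workcell import bot, vision, monitor
print(bot.job_done())"
```

```text
the job is handed in; nothing more can be done
None
```

I handed the job in at about 11 s with the gauge still gripped and seated on the tube (about 9 N), leaning about 0.34 rad towards the mark with the pointer within about 1 mm of the tab by my image measurement; the hand-in returned no verdict.

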